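Find the thread hand of the sled's clamp nut, free it and slide the sled home

ROBOT

A 7-joint arm with a two-finger parallel gripper is mounted at the origin on the work surface. World frame = base frame: x ahead of the robot, y to its left, z up, the work surface at z = 0. Lengths are in m, angles in rad, forces in N, time in s.
With the tool pointing down it reaches from about 0.35 to 0.9 m from the base axis. Payload 8.1 kg.
Tool frame: the origin (TCP) lies at the very end of the fingers, on their centre line; the grasp point (between the pads) lies 19 mm behind it; x points along the fingers, y is the direction in which the jaws open and shut, and the axes are right-handed (so a half turn about x gives the same grasp; the last joint's range is limited). The gripper opens to 92 mm and grips with 3 to 60 N. Pads are 19 mm wide; open, the fingers measure 130 mm over their backs; the gripper's body (75 mm by 190 mm) begins 47 mm behind the grasp point.
Start: joints at [-1.287, 0.434, 0.025, 1.573, -0.012, 1.134, -0.075], TCP at [0.236, 0.579, 0.227] pointing down, gripper open.
Joint ranges: [-2.62, 2.62], [-0.44, 2.09], [-1.27, 1.32], [0.08, 2.57], [-1.32, 4.46], [0.12, 2], [-2.74, 2.74]. Speed limits (rad/s): [2.22, 2.22, 3.01, 3.01, 3.14, 3.14, 3.14].

INTERFACE

Orientations are given as a rotation vector (axis times angle).
In Python, from cell import arm gives the robot as it stands.
- The arm moves only by the tool servo_tool, never from a script. Its argument "plan" is a list of rows, each a list of 2 entries, a list of its own where there are three numbers: the shift along the world's x, y, z in cm, then the turn, a rotation vector about the world's x, y, z in degrees. A call has 1 to 12 rows; each row is the pose to reach, as a shift and turn from the pose measured when the call began; what a row does not reach only later rows make up. A row lasts 1/10 s, in which the tool goes at most 50 mm and 8.59 degrees, less where a joint would pass 70% of its speed; a pose out of reach is approached as far as the arm can. A call with a gripper value outside its range is refused whole. "grip" is the opening, from 0 (shut) to 1 (fully open), set as the call begins (left out, the last holds). The fingers move at their own pace and stop on an object; "squeeze" is the grip in N (left out, the last holds). Time passes only in rows, so rows that repeat a pose let the fingers close. It gives the time, the measured TCP pose, the force and the opening at its end, in the units of the state.
- arm.observe(): the state, without advancing time (a new reading comes with each control period).
- arm.get_image(name): name is "side" or "top"; returns a dict with "frame" (384x512x3 uint8, blue, green, red), "fx", "fy", "cx", "cy" (pixels), "position" and "rotation" of the camera in the world. Camera axes: x right, y down, z forward; pixel columns grow to the right and rows downward; lengths in m; the calibration is good to about 2 mm. A picture is of the moment at which its call begins. There is no depth.
- arm.sign_off(): hands the job in, once; it reports no verdict.
Trained networks look in a picture, given as the dict that the camera call returned (one of the last four; its "shot" number tells which), for a name from the list of things; names that differ only in an ending like _2 or _b are one class to them, and where a whole thing is asked for, a point or a joint stands for the part that bears it (a point fixed in the world has none). Each returns a list of dicts, best first, with "score" (0 to 1); they miss things now and then, are a little off and sometimes report something else, mostly with a low value. They report only what shows in the picture. A call takes as long as a camera call.
- arm.search_frame(picture, query): "at" ([column, row] in pixels, amid what is visible of it).
- arm.trace(picture, query): "pixels" (384x512 bool, what is visible of it) and "at" ([column, row] in pixels, amid what is visible of it).
The state is a dict: "clock": time; "joints": joint angles; "dq": joint speeds; "joint_efforts": joint torques, N m; "position": TCP position; "ee_rot": TCP orientation; "force": force on the tool from outside, world axes, zero at the start; "ft_torque": the same for the moment, N m; "width": opening from 0.0 (shut) to 1.0 (fully open).
Only numpy, scipy, OpenCV 4.12 (cv2) and the standard library are available. Lean on these libraries where they do the work, as an engineer would, in place of code of your own. Each camera call takes 0.05 s, during which the arm holds its last target.

TASK

The sled on the slide rail is locked by the red-barred clamp nut, which may well have a left-hand thread but is not marked. First feel the nut gently a little both ways until you have felt it bite in its tightening direction, without forcing it tighter; then loosen it a quarter turn the other way and leave it loose. Then slide the freed sled along the rail until it presses lightly against the black rubber buffer, leave it resting there, and let go; do not disturb the loose parts on the shelf.

Things in the scene. Friction and masses are not known exactly. Their poses are not given: they have to be found in the camera images.
- rail: Fixed slide rail on the galvanised shelf, 360 mm long along its own y, 70 mm wide base, 12 mm high. Origin on the shelf surface; its y axis points along the rail towards the buffer end, z up. A grey stop block (top 40 mm above the shelf) at y = 138 to 162 mm carries the rubber buffer. Position and yaw vary.
- end_stop: Black rubber buffer, 24 mm diameter, on the stop block at the +y end of the rail; origin at the centre of the face that the sled meets, 29 mm above the shelf. Springy: gives about 1 mm per 4 N (up to 8 mm). More than 20 N from the sled on it counts as ramming.
- sled_block: Aluminium sled block, 58 mm (across the rail) x 70 mm (along it), top face 45 mm above the shelf. Origin on the rail's centre line at shelf height, below the block's centre and the nut's axis; axes as the rail's. Its leading face is 35 mm ahead (+y) of the origin.
- sled (a joint): Position of the sled along the rail in m, growing towards the buffer; starts between 0 and 0.08, first touches the buffer at 0.200. Locked by the tight clamp nut (do not haul on it); once the nut is loosened it slides against about 3 N of friction (plus 8 N per m/s), and stays where it is left.
- nut_bar: Red grip bar of the clamp nut, on a vertical axis through the middle of the sled: 14 mm thick (its own x), 52 mm long (its own y), from 52 mm to 80 mm above the shelf. Origin on the nut's axis at shelf height, z up; at the start the bar lies along the rail. Pinch it across its thickness from above, fingertips above the sled's top face (45 mm). Captive: turns but does not rise. It may also serve as the grip for sliding the sled.
- clamp_nut (a joint): Angle in rad, 0 at the start (tight), positive anticlockwise from above, limits +-1.9. Friction 0.12 N m both ways. Tightening way (random): binds within 0.01 rad, a further 4 N m per rad; other way: friction only, up to 0.1 N m more near 0.5 rad as the clamp lets go. About 0.1 N m of binding torque = felt to bite, 0.6 N m (0.15 rad) = overtightened. Sled is free by 0.7 rad; over 1.2 rad counts as loosened.
- thread_seat: The nut's threaded seat, hidden inside the sled block, origin on the nut's axis 35 mm above the shelf; gives a little when the nut binds. Nut and seat bear on each other, 20 mm off the axis, only when the nut is turned in its tightening direction (5 N there = 0.1 N m, 30 N = 0.6 N m).
- handle: Loose yellow curling handle, not part of the job: 60 mm foot disc, gooseneck grip reaching 115 mm along its -x, 56 mm high. Origin under the foot.
- sleeve: Loose chrome handle sleeve standing on end, 40 mm diameter, 45 mm high, not part of the job. Origin under its centre.
- bumper_ring: Loose black rubber bumper ring lying flat, 68 mm diameter, 14 mm high, not part of the job. Origin under its centre.
- hex_key: Loose steel hex key lying flat, 110 mm long along its x with a 30 mm short arm, 8 mm thick, not part of the job. Origin near the middle of its long arm.

How it is judged:
By the outcome, as a careful person would: the job done as asked, in the order asked, and still so for the second after the job is handed in, with the robot touching nothing.
It also fails if it takes over 58 s, if anything falls off the work surface, if the arm or the gripper's body presses on something with over 40 N, if the wrist force passes 120 N, or if a joint passes its speed limit or range.

## Working session

There is one attempt and no reset: what is moved stays moved. The work goes in short steps, Python scripts to look and compute and a tool call to move; the robot and the scene stay as the last step left them, time stands still between calls to the robot, and variables do not carry over. Pictures are saved under pics/ and viewed, and the job is handed in when it is done.

Besides the shell and the picture viewer there is one more tool, called after ">>>" as name(argument=value, ...), one argument or row to a line, values as JSON. servo_tool: Moves the arm, as the interface text tells. Its arguments: {"type":"object","properties":{"plan":{"type":"array","items":{"type":"array"}},"grip":{"type":"number"},"squeeze":{"type":"number"}},"required":["plan"]}

```bash
mkdir -p pics; ls; python3 - <<'E'
from cell import arm
import cv2,numpy as np
s=arm.observe(); print({k:np.round(v,3) for k,v in s.items()})
for n in ("top","side"):
    p=arm.get_image(n); cv2.imwrite(f"pics/{n}0.png",p["frame"])
    print(n,p["fx"],p["fy"],p["cx"],p["cy"],np.round(p["position"],3),np.round(p["rotation"],3).tolist())
    for q in ("nut_bar","sled_block","end_stop","rail"):
        r=arm.search_frame(p,q); print(q,[(np.round(d["at"]),round(d["score"],2)) for d in r[:3]])
E
```

```text
pics
{'clock': np.float64(0.0), 'joints': array([-1.287,  0.435,  0.025,  1.574, -0.012,  1.134, -0.075]), 'dq': array([-0.001, -0.   , -0.002, -0.   ,  0.001,  0.   , -0.001]), 'joint_efforts': array([-0.0000e+00, -6.6785e+01,  9.8400e-01, -3.1447e+01, -6.1000e-02,
        4.3000e-02,  0.0000e+00]), 'position': array([0.236, 0.578, 0.226]), 'ee_rot': array([ 0.302,  1.55 , -0.305]), 'force': array([0.446, 0.512, 0.681]), 'ft_torque': array([ 0.011,  0.007, -0.033]), 'width': np.float64(0.997)}
top 458.7967148200895 458.7967148200895 251.90615321078673 185.41127158183065 [0.454 0.013 0.991] [-2.166, 2.202, -0.092]
nut_bar [(array([298., 144.]), 0.54)]
sled_block [(array([300., 147.]), 0.55)]
end_stop []
rail [(array([252., 151.]), 0.84)]
side 378.0165792912566 378.0165792912566 248.85327067966836 190.2095744502438 [0.476 0.525 0.435] [-0.054, 2.759, -1.452]
nut_bar [(array([195., 166.]), 0.53)]
sled_block [(array([193., 179.]), 0.81)]
end_stop [(array([184., 244.]), 0.67), (array([167., 265.]), 0.65)]
rail [(array([184., 247.]), 0.6)]
```

View pics/top0.png

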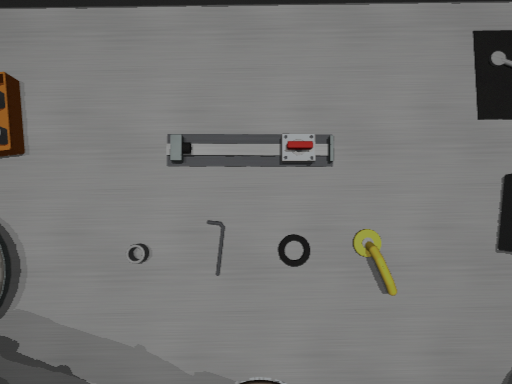

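View pics/side0.png

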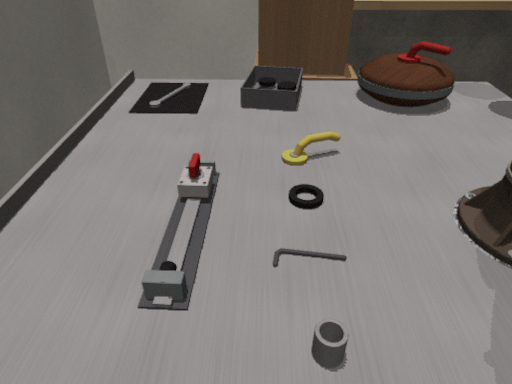

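```bash
cat > h.py <<'E'
import numpy as np,cv2
from scipy.spatial.transform import Rotation as R
def rot(p):
    r=np.array(p["rotation"]); return r if r.shape==(3,3) else R.from_rotvec(r).as_matrix()
def ray(p,uv,z):
    uv=np.atleast_2d(uv).astype(float)
    d=np.c_[(uv[:,0]-p["cx"])/p["fx"],(uv[:,1]-p["cy"])/p["fy"],np.ones(len(uv))]@rot(p).T
    c=np.array(p["position"]); return c+d*((z-c[2])/d[:,2])[:,None]
E
python3 - <<'E'
from cell import arm
from h import *
p=arm.get_image("top"); f=p["frame"].astype(int)
red=(f[...,2]>110)&(f[...,1]<60)&(f[...,0]<60)
red[:, :250]=0; red[:,350:]=0
ys,xs=np.nonzero(red); print(len(xs),xs.min(),xs.max(),ys.min(),ys.max())
(c,wh,a)=cv2.minAreaRect(np.c_[xs,ys].astype(np.float32)); print(c,wh,a, (xs.mean(),ys.mean()))
print("bar centre z=.08",ray(p,c,.08), ray(p,(xs.mean(),ys.mean()),.075))
for q in("rail","sled_block","nut_bar"):
    r=arm.trace(p,q)
    if r:
        m=r[0]["pixels"]; ys,xs=np.nonzero(m); rect=cv2.minAreaRect(np.c_[xs,ys].astype(np.float32)); print(q,r[0]["score"],rect)
        b=cv2.boxPoints(rect); z={"rail":.012,"sled_block":.045,"nut_bar":.08}[q]
        print(np.round(ray(p,b,z),4).tolist(), ray(p,b.mean(0),z))
o=cv2.resize(p["frame"][110:190,150:350],None,fx=4,fy=4,interpolation=cv2.INTER_CUBIC); cv2.imwrite("pics/crop0.png",o)
p=arm.get_image("side"); f=p["frame"].astype(int)
red=(f[...,2]>110)&(f[...,1]<60)&(f[...,0]<60); red[:,300:]=0
ys,xs=np.nonzero(red); print("side",len(xs),xs.min(),xs.max(),ys.min(),ys.max(),ray(p,(xs.mean(),ys.mean()),.066))
E
```

```text
160 288 312 141 147
(300.0, 144.0) (6.0, 24.0) 90.0 (np.float64(300.3875), np.float64(143.8625))
bar centre z=.08 [[ 0.60782452 -0.0907386   0.08      ]] [[ 0.60893398 -0.09209672  0.075     ]]
rail 0.7 ((249.0, 150.0), (32.0, 166.0), 90.0)
[[0.6457, 0.1903, 0.012], [0.64, -0.1682, 0.012], [0.5704, -0.1661, 0.012], [0.5762, 0.1905, 0.012]] [[0.60797791 0.01177684 0.012     ]]
sled_block 0.89 ((298.0, 147.5), (29.0, 34.0), 90.0)
[[0.6376, -0.0556, 0.045], [0.6364, -0.1267, 0.045], [0.5754, -0.125, 0.045], [0.5766, -0.0543, 0.045]] [[ 0.60641661 -0.09036325  0.045     ]]
nut_bar 0.78 ((298.9513854980469, 145.7301025390625), (25.942411422729492, 10.909116744995117), 3.814074993133545)
[[0.5955, -0.0616, 0.08], [0.6175, -0.0636, 0.08], [0.6132, -0.1155, 0.08], [0.5912, -0.1135, 0.08]] [[ 0.60435066 -0.08854478  0.08      ]]
side 77 189 198 154 166 [[ 0.61210186 -0.11096333  0.066     ]]
```

View pics/crop0.png

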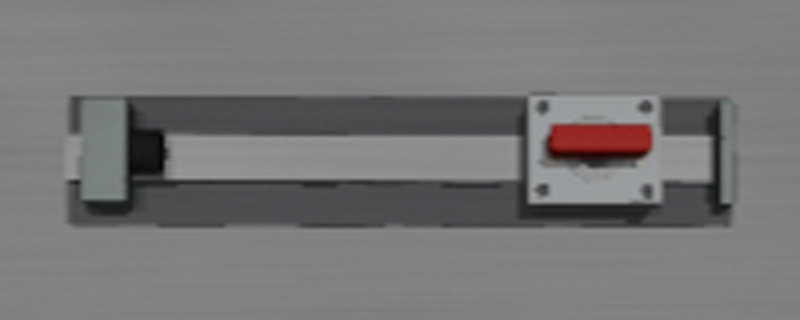

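```bash
python3 - <<'E'
from cell import arm
from h import *
s=arm.observe(); print(np.round(R.from_rotvec(s["ee_rot"]).as_matrix(),4), s["position"],s["ft_torque"])
p=arm.get_image("top"); g=cv2.cvtColor(p["frame"],cv2.COLOR_BGR2GRAY).astype(float)
# subpixel rail edges along columns 200..275
def edge(c0,c1,r0,r1,sgn):
    C=[];Rr=[]
    for c in range(c0,c1):
        d=np.diff(g[r0:r1,c])*sgn; d[d<3]=0
        if d.sum()>0: C.append(c); Rr.append(r0+0.5+(d*np.arange(len(d))).sum()/d.sum())
    k=np.polyfit(C,Rr,1); return k,np.std(np.polyval(k,C)-Rr)
for nm,a in dict(top=(195,275,129,139,-1),bot=(195,275,161,171,1)).items():
    k,e=edge(*a); 
    P=ray(p,[(190,np.polyval(k,190)),(280,np.polyval(k,280))],.012); d=P[0]-P[1]
    print(nm,k,e,np.round(P,4).tolist(),np.degrees(np.arctan2(-d[0],d[1])))
print("buffer face",ray(p,(191,149),.029),"red top edges",ray(p,[(150+548/4,110+140/4),(150+651/4,110+138/4)],.078))
E
```

```text
[[ 0.000e+00  3.773e-01  9.261e-01]
 [ 1.000e-04  9.261e-01 -3.773e-01]
 [-1.000e+00  1.000e-04 -0.000e+00]] [0.23579874 0.57883092 0.22677627] [ 0.01384331 -0.04674128  0.03269884]
top [3.48595404e-03 1.32760300e+02] 0.0998395458742779 [[0.6461, 0.1386, 0.012], [0.6424, -0.0558, 0.012]] -1.114500080099488
bot [2.99923118e-03 1.65604908e+02] 0.24676440364672456 [[0.575, 0.139, 0.012], [0.5712, -0.0542, 0.012]] -1.1055467812369102
buffer face [[0.60942364 0.13447366 0.029     ]] red top edges [[ 0.6065489  -0.06475152  0.078     ]
 [ 0.60673319 -0.11661006  0.078     ]]
```

>>> servo_tool(
  plan=[
    [[1.85, -3.35, -0.3], [0, 0, -3.5]],
    [[3.7, -6.7, -0.6], [0, 0, -7]],
    [[5.55, -10.05, -1], [0, 0, -10.5]],
    [[7.4, -13.4, -1.3], [0, 0, -14]],
    [[9.25, -16.75, -1.6], [0, 0, -17.5]],
    [[11.1, -20.1, -2], [0, 0, -21]],
    [[12.95, -23.45, -2.3], [0, 0, -24.5]],
    [[14.8, -26.8, -2.6], [0, 0, -28]],
    [[16.65, -30.15, -3], [0, 0, -31.5]],
    [[18.5, -33.5, -3.5], [0, 0, -35]],
    [[20.4, -36.8, -4], [0, 0, -38.5]],
    [[22.2, -40.2, -4.5], [0, 0, -42]],
  ],
  grip=0.6,
)

```text
clock: 2.0
position: [0.4586, 0.1756, 0.1819]
ee_rot: [0.873, 1.388, -0.872]
force: [0.3, 0.4, 0.1]
width: 0.602
```

>>> servo_tool(
  plan=[
    [[1.85, -3.35, -0.8], [0, 0, -3.5]],
    [[3.7, -6.7, -1.6], [0, 0, -7]],
    [[5.55, -10.05, -2.4], [0, 0, -10.5]],
    [[7.4, -13.4, -3.2], [0, 0, -14]],
    [[9.25, -16.75, -4], [0, 0, -17.5]],
    [[11.1, -20.1, -4.8], [0, 0, -21]],
    [[12.95, -23.45, -5.6], [0, 0, -24.5]],
    [[14.8, -26.6, -6.2], [0, 0, -26.8]],
    [[14.8, -26.6, -6.2], [0, 0, -26.8]],
    [[14.8, -26.6, -6.2], [0, 0, -26.8]],
  ],
)

```text
clock: 3.0
position: [0.6065, -0.0912, 0.1195]
ee_rot: [1.224, 1.199, -1.224]
force: [0.5, 1.8, -0.1]
width: 0.598
```

```bash
python3 - <<'E'
from cell import arm
from h import *
s=arm.observe(); M=R.from_rotvec(s["ee_rot"]).as_matrix(); print(np.round(M,4), s["position"],s["ft_torque"],s["joints"],s["force"])
print(np.degrees(np.arctan2(M[1,1],M[0,1])))
p=arm.get_image("side"); cv2.imwrite("pics/side1.png",cv2.resize(p["frame"][100:320,110:290],None,fx=3,fy=3,interpolation=cv2.INTER_CUBIC)[:600])
p=arm.get_image("top"); cv2.imwrite("pics/top1.png",p["frame"])
E
```

```text
[[ 4.000e-04  9.998e-01 -2.050e-02]
 [-2.000e-04 -2.050e-02 -9.998e-01]
 [-1.000e+00  4.000e-04  2.000e-04]] [ 0.60649959 -0.09121131  0.11953217] [-0.03555506  0.05501344  0.01321682] [-0.25512055  0.54807618  0.46801558  1.75380211 -0.30192642  0.91102441
  0.32025659] [ 0.48772721  1.75155888 -0.12134888]
-1.1718953737191102
```

View pics/side1.png

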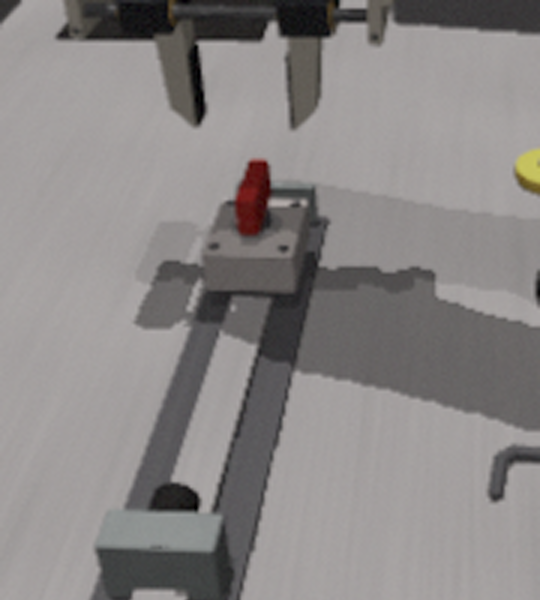

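```bash
python3 - <<'E'
from cell import arm
from h import *
p=arm.get_image("side")
def proj(P):
    q=(np.atleast_2d(P)-np.array(p["position"]))@rot(p); return np.c_[q[:,0]/q[:,2]*p["fx"]+p["cx"],q[:,1]/q[:,2]*p["fy"]+p["cy"]]
c,s=np.cos(np.radians(-1.1)),np.sin(np.radians(-1.1))
im=p["frame"][120:220,150:250].copy()
im=cv2.resize(im,None,fx=6,fy=6,interpolation=cv2.INTER_CUBIC)
O=np.array([.6062,-.0905])
def box(hx,hy,z,col):
    P=[[O[0]+c*a-s*b,O[1]+s*a+c*b,z] for a,b in((hx,hy),(-hx,hy),(-hx,-hy),(hx,-hy))]
    u=(proj(P)-[150,120])*6+3; cv2.polylines(im,[u.astype(int)],True,col,1)
box(.007,.026,.08,(0,255,0)); box(.007,.026,.052,(0,255,255)); box(.029,.035,.045,(255,0,0))
cv2.imwrite("pics/chk.png",im)
E
```

```text
(no output)
```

View pics/chk.png

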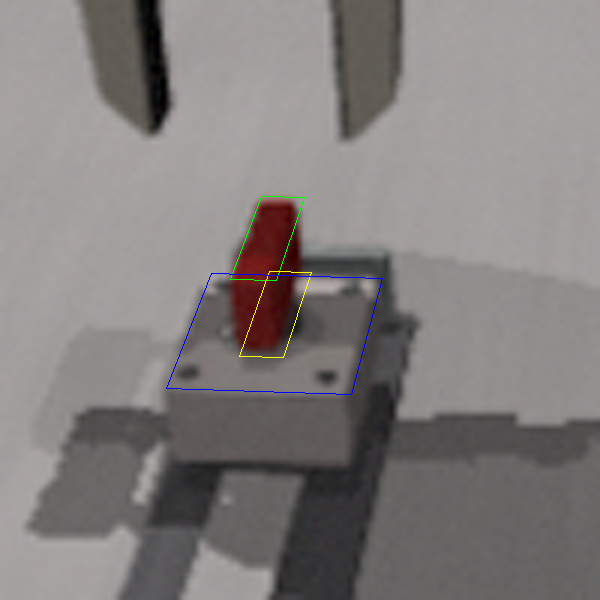

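>>> servo_tool(
  plan=[
    [[0, 0.05, -1.5], [0, 0, 0]],
    [[-0.02, 0.07, -3], [0, 0, 0]],
    [[-0.02, 0.07, -4.5], [0, 0, 0]],
    [[-0.02, 0.07, -5.5], [0, 0, 0]],
    [[-0.02, 0.07, -6.2], [0, 0, 0]],
    [[-0.02, 0.07, -6.7], [0, 0, 0]],
    [[-0.02, 0.07, -6.7], [0, 0, 0]],
  ],
  grip=0.45,
)

```text
clock: 3.85
position: [0.6058, -0.0882, 0.0523]
ee_rot: [1.223, 1.202, -1.221]
force: [0.5, -0.2, -0.6]
width: 0.444
```

>>> servo_tool(
  plan=[
    [[0, 0, 0], [0, 0, 0]],
    [[0, 0, 0], [0, 0, 0]],
    [[0, 0, 0], [0, 0, 0]],
    [[0, 0, 0], [0, 0, 0]],
    [[0, 0, 0], [0, 0, 0]],
    [[0, 0, 0], [0, 0, 0]],
    [[0, 0, 0], [0, 0, 0]],
    [[0, 0, 0], [0, 0, 0]],
  ],
  grip=0,
  squeeze=8,
)

```text
clock: 4.65
position: [0.6076, -0.0882, 0.0529]
ee_rot: [1.224, 1.199, -1.219]
force: [4.5, -0.5, -3.0]
width: 0.148
```

```bash
cat > st.py <<'E'
from cell import arm
from h import *
s=arm.observe(); M=R.from_rotvec(s["ee_rot"]).as_matrix()
print("t",s["clock"],"pos",np.round(s["position"],4),"yaw",round(np.degrees(np.arctan2(M[1,1],M[0,1])),2),"F",np.round(s["force"],2),"T",np.round(s["ft_torque"],3),"w",round(float(s["width"]),3),"j7",round(s["joints"][6],2))
E
python3 st.py
```

```text
t 4.65 pos [ 0.6076 -0.0882  0.0529] yaw -0.98 F [ 4.47 -0.45 -2.97] T [-0.171 -0.983  0.011] w 0.148 j7 0.36
```

>>> servo_tool(
  plan=[
    [[0, 0, 0], [0, 0, 0]],
    [[0, 0, 0], [0, 0, 0]],
    [[0, 0, 0], [0, 0, 0]],
    [[0, 0, 0], [0, 0, 0]],
  ],
  squeeze=40,
)

```text
clock: 5.05
position: [0.6077, -0.0882, 0.0529]
ee_rot: [1.224, 1.199, -1.219]
force: [2.2, -0.3, -3.8]
width: 0.152
```

```bash
python3 st.py
```

```text
t 5.05 pos [ 0.6077 -0.0882  0.0529] yaw -0.98 F [ 2.22 -0.26 -3.79] T [-0.17  -0.233 -0.028] w 0.152 j7 0.36
```

>>> servo_tool(
  plan=[
    [[0, 0, 0], [0, 0, 0.5]],
    [[0, 0, 0], [0, 0, 1]],
    [[0, 0, 0], [0, 0, 1.5]],
    [[0, 0, 0], [0, 0, 1.5]],
    [[0, 0, 0], [0, 0, 1.5]],
  ],
)

```text
clock: 5.55
position: [0.6077, -0.0882, 0.0529]
ee_rot: [1.205, 1.211, -1.2]
force: [1.7, -1.3, -3.5]
width: 0.148
```

```bash
python3 st.py
```

```text
t 5.55 pos [ 0.6077 -0.0882  0.0529] yaw 0.53 F [ 1.74 -1.3  -3.47] T [-0.15  -0.121 -0.008] w 0.148 j7 0.38
```

>>> servo_tool(
  plan=[
    [[0, 0, 0], [0, 0, 0.5]],
    [[0, 0, 0], [0, 0, 1]],
    [[0, 0, 0], [0, 0, 1]],
    [[0, 0, 0], [0, 0, 1]],
  ],
)

```text
clock: 5.95
position: [0.6077, -0.0883, 0.0529]
ee_rot: [1.192, 1.22, -1.187]
force: [1.7, -0.4, -2.3]
width: 0.149
```

```bash
python3 st.py
```

```text
t 5.95 pos [ 0.6077 -0.0883  0.0529] yaw 1.52 F [ 1.71 -0.36 -2.3 ] T [-0.15  -0.134 -0.019] w 0.149 j7 0.39
```

>>> servo_tool(
  plan=[
    [[0, 0, 0], [0, 0, 0.5]],
    [[0, 0, 0], [0, 0, 1]],
    [[0, 0, 0], [0, 0, 1.5]],
  ],
)

```text
clock: 6.25
position: [0.6076, -0.0882, 0.0529]
ee_rot: [1.172, 1.232, -1.167]
force: [1.5, -0.8, -2.1]
width: 0.155
```

```bash
python3 st.py; python3 - <<'E'
from cell import arm
from h import *
p=arm.get_image("top"); cv2.imwrite("pics/top2.png",cv2.resize(p["frame"][100:200,240:360],None,fx=6,fy=6,interpolation=cv2.INTER_CUBIC))
p=arm.get_image("side"); cv2.imwrite("pics/side2.png",cv2.resize(p["frame"][110:220,140:260],None,fx=5,fy=5,interpolation=cv2.INTER_CUBIC))
E
python3 st.py
```

```text
t 6.25 pos [ 0.6076 -0.0882  0.0529] yaw 3.07 F [ 1.53 -0.77 -2.1 ] T [-0.112 -0.055 -0.14 ] w 0.155 j7 0.42
t 6.35 pos [ 0.6076 -0.0883  0.0529] yaw 3.05 F [ 0.78 -0.17 -1.63] T [-0.152 -0.027 -0.101] w 0.149 j7 0.42
```

View pics/side2.png

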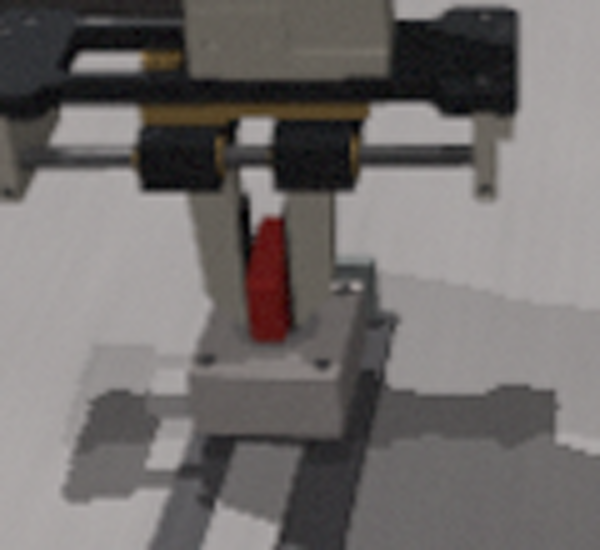

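>>> servo_tool(
  plan=[
    [[0, 0, 0], [0, 0, 0.5]],
    [[0, 0, 0], [0, 0, 1]],
    [[0, 0, 0], [0, 0, 1.5]],
  ],
)

```text
clock: 6.65
position: [0.6076, -0.0883, 0.0529]
ee_rot: [1.152, 1.244, -1.147]
force: [0.8, -0.1, -2.0]
width: 0.152
```

```bash
python3 st.py
```

```text
t 6.65 pos [ 0.6076 -0.0883  0.0529] yaw 4.6 F [ 0.77 -0.07 -2.  ] T [-0.142 -0.028 -0.138] w 0.152 j7 0.44
```

>>> servo_tool(
  plan=[
    [[0, 0, 0], [0, 0, -0.7]],
    [[0, 0, 0], [0, 0, -1.4]],
    [[0, 0, 0], [0, 0, -2.1]],
    [[0, 0, 0], [0, 0, -2.8]],
    [[0, 0, 0], [0, 0, -3.5]],
    [[0, 0, 0], [0, 0, -4.2]],
    [[0, 0, 0], [0, 0, -4.9]],
    [[0, 0, 0], [0, 0, -5.6]],
  ],
)

```text
clock: 7.45
position: [0.6077, -0.0883, 0.0529]
ee_rot: [1.225, 1.198, -1.22]
force: [3.3, -0.3, -3.2]
width: 0.147
```

```bash
python3 st.py
```

```text
t 7.45 pos [ 0.6077 -0.0883  0.0529] yaw -1.06 F [ 3.28 -0.27 -3.16] T [-0.179 -0.387  0.099] w 0.147 j7 0.36
```

>>> servo_tool(
  plan=[
    [[0, 0, 0], [0, 0, -0.5]],
    [[0, 0, 0], [0, 0, -1]],
    [[0, 0, 0], [0, 0, -1.5]],
  ],
)

```text
clock: 7.75
position: [0.6078, -0.0882, 0.0529]
ee_rot: [1.245, 1.185, -1.239]
force: [3.0, -0.9, -3.0]
width: 0.151
```

```bash
python3 st.py
```

```text
t 7.75 pos [ 0.6078 -0.0882  0.0529] yaw -2.59 F [ 2.98 -0.86 -2.99] T [-0.122 -0.3    0.179] w 0.151 j7 0.34
```

>>> servo_tool(
  plan=[
    [[0, 0, 0], [0, 0, -0.5]],
    [[0, 0, 0], [0, 0, -1]],
  ],
)

```text
clock: 7.95
position: [0.6078, -0.0882, 0.0529]
ee_rot: [1.258, 1.176, -1.253]
force: [2.7, -0.7, -3.5]
width: 0.147
```

```bash
python3 st.py
```

```text
t 7.95 pos [ 0.6078 -0.0882  0.0529] yaw -3.63 F [ 2.72 -0.68 -3.49] T [-0.204 -0.297  0.273] w 0.147 j7 0.32
```

>>> servo_tool(
  plan=[
    [[0, 0, 0], [0, 0, -0.5]],
    [[0, 0, 0], [0, 0, -1]],
  ],
)

```text
clock: 8.15
position: [0.6079, -0.0882, 0.0529]
ee_rot: [1.271, 1.167, -1.266]
force: [2.3, -1.2, -2.8]
width: 0.156
```

```bash
python3 st.py
```

```text
t 8.15 pos [ 0.6079 -0.0882  0.0529] yaw -4.67 F [ 2.33 -1.16 -2.8 ] T [-0.241 -0.345  0.303] w 0.156 j7 0.31
```

>>> servo_tool(
  plan=[
    [[0, 0, 0], [0, 0, 4]],
    [[0, 0, 0], [0, 0, 8]],
    [[0, 0, 0], [0, 0, 12]],
    [[0, 0, 0], [0, 0, 16]],
    [[0, 0, 0], [0, 0, 20]],
    [[0, 0, 0], [0, 0, 24]],
    [[0, 0, 0], [0, 0, 28]],
    [[0, -0.05, 0], [0, 0, 32]],
    [[0, -0.05, 0], [0, 0, 36]],
    [[0, -0.05, 0], [0, 0, 40]],
    [[0, -0.05, 0], [0, 0, 44]],
    [[0, -0.05, 0], [0, 0, 48]],
  ],
)

```text
clock: 9.35
position: [0.6066, -0.0888, 0.0528]
ee_rot: [0.638, 1.477, -0.633]
force: [-2.7, -1.2, 1.5]
width: 0.156
```

```bash
python3 st.py
```

```text
t 9.35 pos [ 0.6066 -0.0888  0.0528] yaw 43.43 F [-2.65 -1.19  1.47] T [-0.394  0.653 -0.094] w 0.156 j7 0.97
```

>>> servo_tool(
  plan=[
    [[0, 0, 0], [0, 0, 4]],
    [[0, 0, 0], [0, 0, 8]],
    [[0, 0, 0], [0, 0, 12]],
    [[0, 0, 0], [0, 0, 16]],
    [[0, 0, 0], [0, 0, 20]],
    [[0, 0, 0], [0, 0, 24]],
    [[0, 0, 0], [0, 0, 28]],
    [[0, 0, 0], [0, 0, 32]],
    [[0, 0, 0], [0, 0, 36]],
    [[0, 0, 0], [0, 0, 40]],
    [[0, 0, 0], [0, 0, 44]],
    [[0, 0, 0], [0, 0, 47]],
  ],
)

```text
clock: 10.55
position: [0.606, -0.0896, 0.0528]
ee_rot: [-0.005, 1.574, 0.008]
force: [-0.4, -1.9, -1.8]
width: 0.147
```

```bash
python3 st.py; python3 - <<'E'
from cell import arm
from h import *
p=arm.get_image("side"); cv2.imwrite("pics/side3.png",cv2.resize(p["frame"][110:220,140:260],None,fx=5,fy=5,interpolation=cv2.INTER_CUBIC))
E
python3 st.py
```

```text
t 10.55 pos [ 0.606  -0.0896  0.0528] yaw 90.48 F [-0.39 -1.93 -1.79] T [-0.504 -0.165 -0.211] w 0.147 j7 1.63
t 10.6 pos [ 0.606  -0.0896  0.0529] yaw 90.63 F [ 0.78 -1.9  -1.42] T [-0.613 -0.062 -0.118] w 0.153 j7 1.63
```

View pics/side3.png

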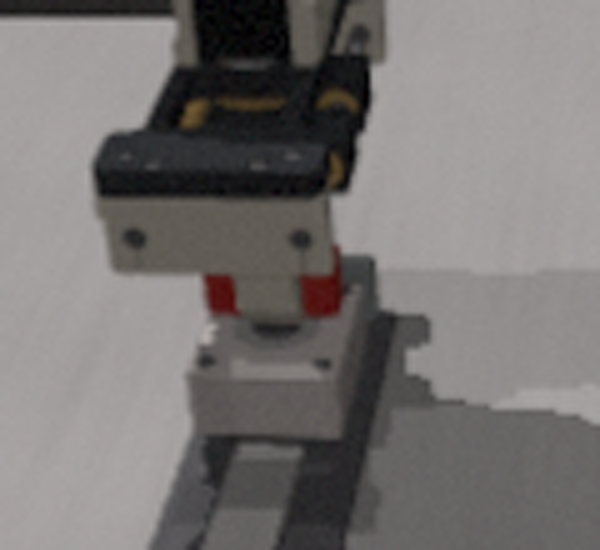

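>>> servo_tool(
  plan=[
    [[0.01, 0.7, 0], [0, 0, 0]],
    [[0.04, 2.1, 0], [0, 0, 0]],
    [[0.07, 3.7, 0], [0, 0, 0]],
    [[0.1, 5.3, 0], [0, 0, 0]],
    [[0.13, 6.9, 0], [0, 0, 0]],
    [[0.16, 8.5, 0], [0, 0, 0]],
    [[0.2, 10.1, 0], [0, 0, 0]],
    [[0.23, 11.7, 0], [0, 0, 0]],
    [[0.26, 13.3, 0], [0, 0, 0]],
    [[0.29, 14.9, 0], [0, 0, 0]],
    [[0.32, 16.2, 0], [0, 0, 0]],
    [[0.33, 17, 0], [0, 0, 0]],
  ],
)

```text
clock: 11.8
position: [0.6091, 0.0797, 0.0528]
ee_rot: [-0.007, 1.574, 0.007]
force: [1.3, -6.6, -1.1]
width: 0.146
```

```bash
python3 st.py; python3 - <<'E'
from cell import arm
from h import *
p=arm.get_image("side"); cv2.imwrite("pics/side4.png",cv2.resize(p["frame"][150:310,110:270],None,fx=3.7,fy=3.7,interpolation=cv2.INTER_CUBIC))
p=arm.get_image("top"); cv2.imwrite("pics/top4.png",cv2.resize(p["frame"][110:190,150:350],None,fx=4,fy=4,interpolation=cv2.INTER_CUBIC))
E
python3 st.py
```

```text
t 11.8 pos [0.6091 0.0797 0.0528] yaw 90.5 F [ 1.32 -6.65 -1.13] T [-1.356 -0.299 -0.082] w 0.146 j7 1.35
t 11.9 pos [0.6093 0.0813 0.0529] yaw 90.6 F [-0.17  2.29 -1.97] T [ 0.216 -0.268 -0.231] w 0.151 j7 1.36
```

View pics/side4.png

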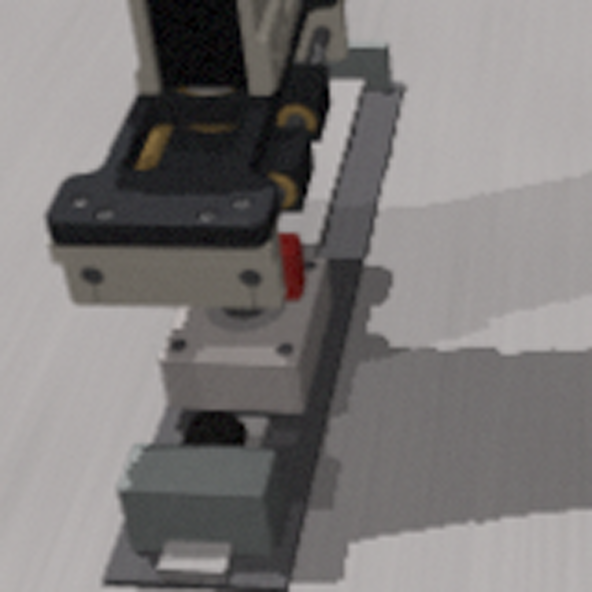

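View pics/top4.png

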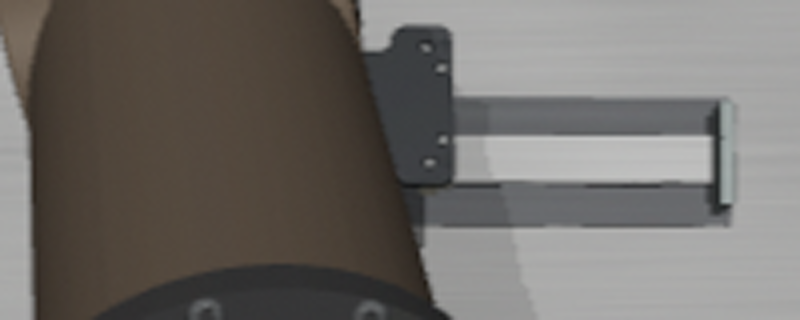

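>>> servo_tool(
  plan=[
    [[0, 0.15, 0], [0, 0, 0]],
    [[0, 0.3, 0], [0, 0, 0]],
    [[0.01, 0.5, 0], [0, 0, 0]],
    [[0.01, 0.7, 0], [0, 0, 0]],
    [[0.02, 0.9, 0], [0, 0, 0]],
    [[0.02, 1.0, 0], [0, 0, 0]],
    [[0.02, 1.1, 0], [0, 0, 0]],
    [[0.02, 1.2, 0], [0, 0, 0]],
    [[0.02, 1.3, 0], [0, 0, 0]],
  ],
)

```text
clock: 12.8
position: [0.6094, 0.0921, 0.0529]
ee_rot: [-0.006, 1.574, 0.006]
force: [0.4, -6.2, -0.2]
width: 0.153
```

```bash
python3 st.py
```

```text
t 12.8 pos [0.6094 0.0921 0.0529] yaw 90.46 F [ 0.42 -6.24 -0.15] T [-1.228 -0.315 -0.107] w 0.153 j7 1.33
```

>>> servo_tool(
  plan=[
    [[0, 0.05, 0], [0, 0, 0]],
    [[0, 0.1, 0], [0, 0, 0]],
    [[0, 0.15, 0], [0, 0, 0]],
    [[0, 0.2, 0], [0, 0, 0]],
  ],
)

```text
clock: 13.2
position: [0.6094, 0.0929, 0.0529]
ee_rot: [-0.006, 1.575, 0.005]
force: [1.0, -6.6, 0.3]
width: 0.149
```

```bash
python3 st.py;python3 - <<'E'
from cell import arm
from h import *
p=arm.get_image("side"); cv2.imwrite("pics/side5.png",cv2.resize(p["frame"][200:300,140:240],None,fx=6,fy=6,interpolation=cv2.INTER_CUBIC))
E
python3 st.py
```

```text
t 13.2 pos [0.6094 0.0929 0.0529] yaw 90.39 F [ 0.98 -6.57  0.29] T [-1.17  -0.324 -0.07 ] w 0.149 j7 1.33
t 13.25 pos [0.6094 0.093  0.0528] yaw 90.4 F [ 1.31 -5.9  -0.75] T [-1.121 -0.317 -0.09 ] w 0.152 j7 1.33
```

View pics/side5.png

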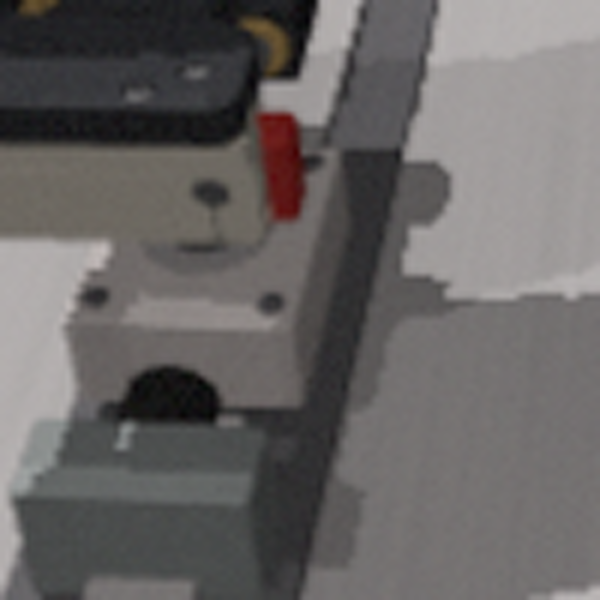

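>>> servo_tool(
  plan=[
    [[0, 0.1, 0], [0, 0, 0]],
    [[0, 0.2, 0], [0, 0, 0]],
    [[0, 0.2, 0], [0, 0, 0]],
    [[0, 0.2, 0], [0, 0, 0]],
  ],
)

```text
clock: 13.65
position: [0.6095, 0.0943, 0.0529]
ee_rot: [-0.006, 1.575, 0.004]
force: [0.7, -6.0, -0.4]
width: 0.153
```

```bash
python3 st.py
```

```text
t 13.65 pos [0.6095 0.0943 0.0529] yaw 90.36 F [ 0.72 -6.03 -0.38] T [-0.98  -0.39   0.009] w 0.153 j7 1.33
```

>>> servo_tool(
  plan=[
    [[0, 0.1, 0], [0, 0, 0]],
    [[0, 0.2, 0], [0, 0, 0]],
    [[0, 0.3, 0], [0, 0, 0]],
    [[0, 0.3, 0], [0, 0, 0]],
  ],
)

```text
clock: 14.05
position: [0.6095, 0.0967, 0.0529]
ee_rot: [-0.006, 1.575, 0.003]
force: [0.7, -4.9, -1.5]
width: 0.148
```

```bash
python3 st.py
```

```text
t 14.05 pos [0.6095 0.0967 0.0529] yaw 90.34 F [ 0.73 -4.93 -1.5 ] T [-0.908 -0.34   0.048] w 0.148 j7 1.32
```

>>> servo_tool(
  plan=[
    [[0, 0.1, 0], [0, 0, 0]],
    [[0, 0.2, 0], [0, 0, 0]],
    [[0, 0.2, 0], [0, 0, 0]],
    [[0, 0.2, 0], [0, 0, 0]],
  ],
)

```text
clock: 14.45
position: [0.6096, 0.0982, 0.0529]
ee_rot: [-0.006, 1.575, 0.002]
force: [0.7, -5.4, -0.6]
width: 0.151
```

```bash
python3 st.py
```

```text
t 14.45 pos [0.6096 0.0982 0.0529] yaw 90.31 F [ 0.72 -5.44 -0.58] T [-0.963 -0.277  0.094] w 0.151 j7 1.32
```

>>> servo_tool(
  plan=[
    [[0, 0.1, 0], [0, 0, 0]],
    [[0, 0.15, 0], [0, 0, 0]],
    [[0, 0.15, 0], [0, 0, 0]],
    [[0, 0.15, 0], [0, 0, 0]],
  ],
)

```text
clock: 14.85
position: [0.6095, 0.0991, 0.0529]
ee_rot: [-0.006, 1.575, 0.001]
force: [1.2, -5.6, -1.0]
width: 0.151
```

```bash
python3 st.py;python3 - <<'E'
from cell import arm
from h import *
p=arm.get_image("side"); cv2.imwrite("pics/side6.png",cv2.resize(p["frame"][200:300,140:240],None,fx=6,fy=6,interpolation=cv2.INTER_CUBIC))
E
python3 st.py
```

```text
t 14.85 pos [0.6095 0.0991 0.0529] yaw 90.28 F [ 1.19 -5.6  -1.05] T [-0.893 -0.307  0.076] w 0.151 j7 1.32
t 14.9 pos [0.6096 0.0992 0.0529] yaw 90.28 F [ 0.09 -5.17 -1.2 ] T [-0.883 -0.284  0.073] w 0.15 j7 1.32
```

View pics/side6.png

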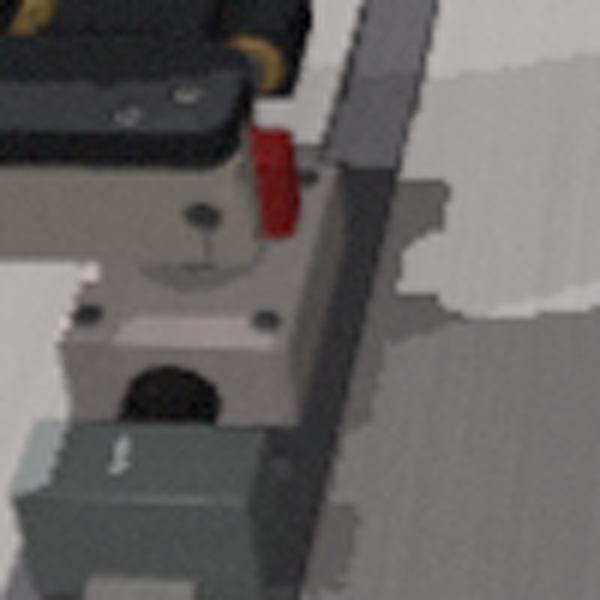

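>>> servo_tool(
  plan=[
    [[0, 0.1, 0], [0, 0, 0]],
    [[0, 0.15, 0], [0, 0, 0]],
    [[0, 0.15, 0], [0, 0, 0]],
    [[0, 0.15, 0], [0, 0, 0]],
  ],
)

```text
clock: 15.3
position: [0.6096, 0.1002, 0.0529]
ee_rot: [-0.007, 1.575, 0.001]
force: [1.1, -5.1, -1.6]
width: 0.147
```

```bash
python3 st.py
```

```text
t 15.3 pos [0.6096 0.1002 0.0529] yaw 90.26 F [ 1.05 -5.06 -1.6 ] T [-0.826 -0.318  0.058] w 0.147 j7 1.32
```

>>> servo_tool(
  plan=[
    [[0, 0.1, 0], [0, 0, 0]],
    [[0, 0.15, 0], [0, 0, 0]],
    [[0, 0.15, 0], [0, 0, 0]],
    [[0, 0.15, 0], [0, 0, 0]],
  ],
)

```text
clock: 15.7
position: [0.6095, 0.1012, 0.0528]
ee_rot: [-0.006, 1.575, -0.0]
force: [1.3, -5.2, -0.3]
width: 0.152
```

```bash
python3 st.py
```

```text
t 15.7 pos [0.6095 0.1012 0.0528] yaw 90.23 F [ 1.34 -5.18 -0.3 ] T [-0.8   -0.322  0.038] w 0.152 j7 1.31
```

>>> servo_tool(
  plan=[
    [[0, 0.1, 0], [0, 0, 0]],
    [[0, 0.15, 0], [0, 0, 0]],
    [[0, 0.15, 0], [0, 0, 0]],
    [[0, 0.15, 0], [0, 0, 0]],
  ],
)

```text
clock: 16.1
position: [0.6096, 0.1019, 0.0529]
ee_rot: [-0.007, 1.575, -0.001]
force: [0.0, -5.8, -0.5]
width: 0.146
```

```bash
python3 st.py
```

```text
t 16.1 pos [0.6096 0.1019 0.0529] yaw 90.19 F [ 0.03 -5.78 -0.51] T [-0.903 -0.294  0.008] w 0.146 j7 1.31
```

>>> servo_tool(
  plan=[
    [[0, 0.1, 0], [0, 0, 0]],
    [[0, 0.15, 0], [0, 0, 0]],
    [[0, 0.15, 0], [0, 0, 0]],
    [[0, 0.15, 0], [0, 0, 0]],
  ],
)

```text
clock: 16.5
position: [0.6096, 0.1021, 0.0528]
ee_rot: [-0.007, 1.575, -0.003]
force: [0.4, -7.3, -0.4]
width: 0.151
```

```bash
python3 st.py
```

```text
t 16.5 pos [0.6096 0.1021 0.0528] yaw 90.13 F [ 0.44 -7.29 -0.4 ] T [-1.128 -0.318  0.05 ] w 0.151 j7 1.31
```

>>> servo_tool(
  plan=[
    [[0, 0.1, 0], [0, 0, 0]],
    [[0, 0.15, 0], [0, 0, 0]],
    [[0, 0.15, 0], [0, 0, 0]],
    [[0, 0.15, 0], [0, 0, 0]],
  ],
)

```text
clock: 16.9
position: [0.6096, 0.1023, 0.0529]
ee_rot: [-0.007, 1.575, -0.005]
force: [1.0, -8.5, -0.8]
width: 0.151
```

```bash
python3 st.py;python3 - <<'E'
from cell import arm
from h import *
p=arm.get_image("side"); cv2.imwrite("pics/side7.png",cv2.resize(p["frame"][200:300,140:240],None,fx=6,fy=6,interpolation=cv2.INTER_CUBIC))
E
python3 st.py
```

```text
t 16.9 pos [0.6096 0.1023 0.0529] yaw 90.07 F [ 1.04 -8.48 -0.79] T [-1.102 -0.279  0.055] w 0.151 j7 1.31
t 16.95 pos [0.6096 0.1023 0.0529] yaw 90.06 F [ 1.54 -7.16 -0.23] T [-1.087 -0.31   0.061] w 0.149 j7 1.31
```

View pics/side7.png

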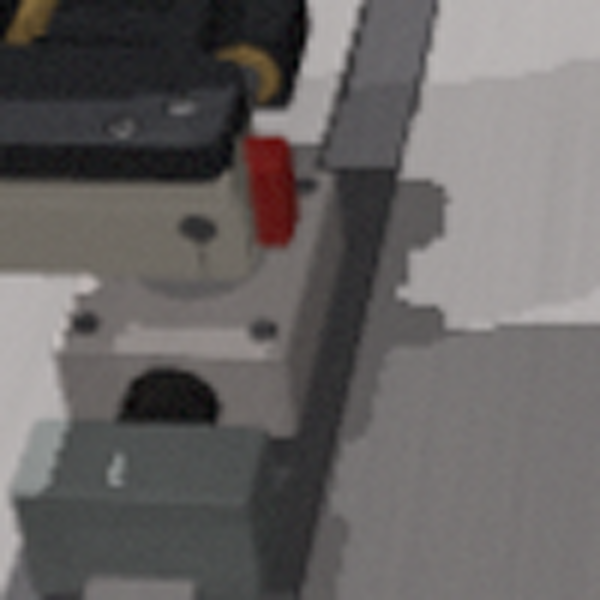

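>>> servo_tool(
  plan=[
    [[0, 0.1, 0], [0, 0, 0]],
    [[0, 0.2, 0], [0, 0, 0]],
    [[0, 0.2, 0], [0, 0, 0]],
    [[0, 0.2, 0], [0, 0, 0]],
  ],
)

```text
clock: 17.35
position: [0.6096, 0.1027, 0.0529]
ee_rot: [-0.007, 1.575, -0.007]
force: [1.1, -8.3, -0.1]
width: 0.151
```

```bash
python3 st.py
```

```text
t 17.35 pos [0.6096 0.1027 0.0529] yaw 89.98 F [ 1.14 -8.32 -0.13] T [-1.142 -0.26   0.059] w 0.151 j7 1.3
```

>>> servo_tool(
  plan=[
    [[0, 0, 0], [0, 0, 0]],
    [[0, 0, 0], [0, 0, 0]],
    [[0, 0, 0], [0, 0, 0]],
  ],
  squeeze=8,
)

```text
clock: 17.65
position: [0.6096, 0.1025, 0.0528]
ee_rot: [-0.007, 1.576, -0.008]
force: [0.3, -4.4, -0.4]
width: 0.152
```

```bash
python3 st.py
```

```text
t 17.65 pos [0.6096 0.1025 0.0528] yaw 89.98 F [ 0.33 -4.35 -0.38] T [-0.73  -0.195 -0.016] w 0.152 j7 1.3
```

>>> servo_tool(
  plan=[
    [[0, 0, 0], [0, 0, 0]],
    [[0, 0, 0], [0, 0, 0]],
    [[0, 0, 0], [0, 0, 0]],
    [[0, 0, 0], [0, 0, 0]],
    [[0, 0, 0], [0, 0, 0]],
  ],
  grip=0.4,
)

```text
clock: 18.15
position: [0.6095, 0.1029, 0.0529]
ee_rot: [-0.007, 1.576, -0.007]
force: [0.6, -0.3, -0.7]
width: 0.394
```

```bash
python3 st.py
```

```text
t 18.15 pos [0.6095 0.1029 0.0529] yaw 90.0 F [ 0.58 -0.34 -0.66] T [-0.002 -0.014 -0.062] w 0.394 j7 1.3
```

Released cleanly (force is about zero). Now I'll lift, back off and look.

>>> servo_tool(
  plan=[
    [[0, 0, 1], [0, 0, 0]],
    [[0, 0, 2.5], [0, 0, 0]],
    [[0, 0, 4.5], [0, 0, 0]],
    [[0, 0, 7], [0, 0, 0]],
    [[0, 0, 10], [0, 0, 0]],
    [[0, 2, 13], [0, 0, 0]],
    [[0, 5, 15], [0, 0, 0]],
    [[-2, 9, 15], [0, 0, 0]],
    [[-4, 13, 15], [0, 0, 0]],
    [[-6, 17, 15], [0, 0, 0]],
    [[-8, 20, 15], [0, 0, 0]],
    [[-8, 20, 15], [0, 0, 0]],
  ],
)

```text
clock: 19.35
position: [0.5256, 0.3095, 0.2046]
ee_rot: [-0.011, 1.576, 0.003]
force: [-0.8, 1.1, 0.3]
width: 0.397
```

>>> servo_tool(
  plan=[
    [[-2, 4, 0], [0, 0, 0]],
    [[-5, 8, 0], [0, 0, 0]],
    [[-9, 11, 0], [0, 0, 0]],
    [[-13, 14, 0], [0, 0, 0]],
    [[-15, 16, 0], [0, 0, 0]],
    [[-15, 16, 0], [0, 0, 0]],
  ],
)

```text
clock: 19.95
position: [0.3707, 0.4737, 0.2061]
ee_rot: [-0.014, 1.578, 0.012]
force: [-0.0, 0.5, 0.5]
width: 0.397
```

```bash
python3 st.py; python3 - <<'E'
from cell import arm
from h import *
p=arm.get_image("top"); cv2.imwrite("pics/top8.png",p["frame"]); cv2.imwrite("pics/top8c.png",cv2.resize(p["frame"][110:190,150:350],None,fx=4,fy=4,interpolation=cv2.INTER_CUBIC))
p=arm.get_image("side"); cv2.imwrite("pics/side8.png",p["frame"])
cv2.imwrite("pics/side8c.png",cv2.resize(p["frame"][200:300,140:240],None,fx=6,fy=6,interpolation=cv2.INTER_CUBIC))
E
```

```text
t 19.95 pos [0.3707 0.4737 0.2061] yaw 90.95 F [-0.    0.52  0.49] T [ 0.076 -0.031  0.008] w 0.397 j7 0.55
```

View pics/top8.png

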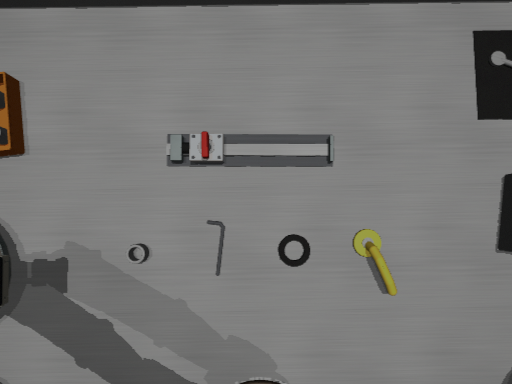

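View pics/top8c.png

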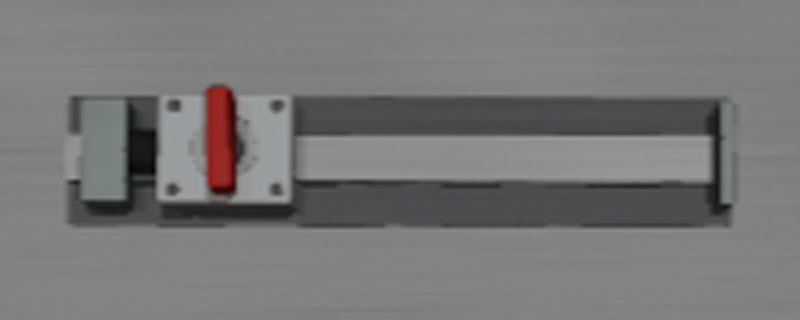

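View pics/side8c.png

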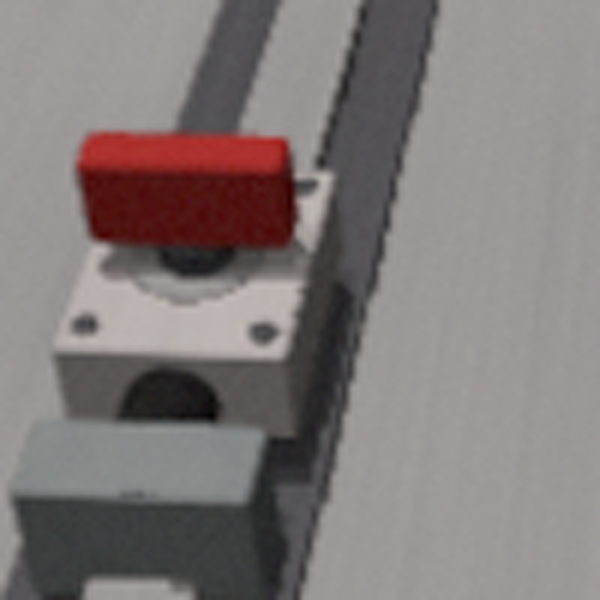

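View pics/side8.png

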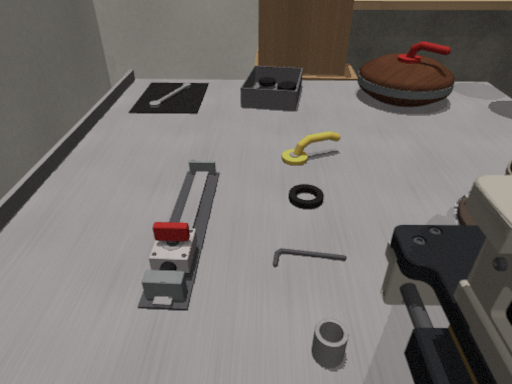

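```bash
python3 - <<'E'
from cell import arm
print(arm.sign_off())
E
```

```text
the job is handed in; nothing more can be done
None
```

The job is done and handed in at about 20 s of the 58 s allowed.

- **Feeling the nut:** Anticlockwise it turned about 5.6° against a steady 0.14 N m or so, which is friction only. Clockwise the torque climbed from 0.10 to 0.18, 0.27 and 0.30 N m. That is a bite of roughly 0.18 N m of binding, well below overtight. So clockwise tightens, and it is an ordinary right-hand thread.
- **Loosening:** I turned the nut anticlockwise by about a quarter turn from its start. In the last pictures the red bar lies square across the rail.
- **Sliding:** I slid the sled about 190 mm by the bar. Sliding took 5–6 N at the wrist, more than the stated 3 N. At the buffer it nearly stopped moving and the force rose to about 8.4 N, so I estimate it was pressed in about 1 mm, or 3–4 N. I then took off the arm's push, opened the fingers and backed away.
- **Last checks:** The wrist force was about zero after letting go. The sled had not visibly sprung back, and its face still meets the buffer in both pictures. The loose parts are where they were.
- **Disagreement:** The sled met the buffer about 2 mm further along than my first picture estimate, so I trusted the felt contact. The final press on the buffer is estimated from forces and was not measured directly.

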